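# Scrub a barrel and show the brush level over the tray

### The job

A steel barrel with a closed bottom is clamped leaning in the green cleaning stand, and the long brush stands in it: hold the brush by its orange handle and scrub the bore with two strokes, each about 40 mm up and then back down to the bottom, the bristles staying in the barrel. Then draw the brush right out, turn it level and hold it there for inspection with its bristles above the white tray and the whole brush at least 15 cm above the bench. Finish while still holding it like that, still and touching nothing else, and leave the bushing, the jar and the green bin where they are.

Things in the scene. Friction and masses are not known exactly. Their poses are not given: they have to be found in the camera images.
- brush: Long bore brush, 250 mm, about 90 g, loose. Origin: centre of the flat bristle tip; z runs along it to the handle end: blue and white bristle head (rigid, 40 mm dia.) from 0 to 60 mm, 8 mm steel stem to 135 mm, round orange handle (18 mm dia.) from 135 to 250 mm; balances about 170 mm from the tip. At the start the tip is at the barrel's bottom and it leans 5 to 8 degrees further than the bore
- brush_head (a point): Centre of the bristle head, on the brush's axis 30 mm from the tip
- barrel: Steel barrel with a closed bottom, fixed in the stand: bore 48 mm in diameter and 100 mm deep, outside 62 mm. Origin: centre of the inner floor, 38 mm above the bench; its z axis is the bore's axis, pointing out of the mouth (mouth centre at z = 100 mm), and leans 35 degrees from vertical towards the stand's own -x, roughly towards the robot
- stand: Green stand fixed to the bench: base plate 170 x 120 x 12 mm with two cheeks 97 mm high at y = +/-37 mm, either side of the barrel. Origin: centre of the plate's underside, z up. The barrel's origin is at x = +35 mm, z = 38 mm in its frame
- tray: White inspection tray, fixed, 200 mm (its x) by 180 mm (its y), 22 mm high. Origin: centre of its underside, z up
- bushing: Brass ring bushing, bystander: 44 mm diameter, 35 mm high, standing. Origin: centre of its underside
- jar: Amber jar with black cap, bystander: 48 mm diameter, 75 mm high. Origin: centre of its underside
- bin: Small green open parts bin, bystander: 100 x 80 x 50 mm. Origin: centre of its underside
- brush_end (a point): Centre of the handle's end, on the brush's axis 250 mm from the tip
Not all that is in view belongs to the job. Of the things shaped like the stand, the green one is meant. Leave any turquoise look-alike of the brush alone.

How it is judged:
By the outcome, as a careful person would: the job done as asked, in the order asked, and still so for the second after the job is handed in, while the arm keeps its last pose, push and grip.
It also fails if it takes over 45 s, if anything falls off the work surface, if the arm or the gripper's body presses on something with over 40 N, if the wrist force passes 120 N, or if a joint passes its speed limit or range.

### The arm

A 6-joint arm with a two-finger parallel gripper is mounted at the origin on the work surface. World frame = base frame: x ahead of the robot, y to its left, z up, the work surface at z = 0. Lengths are in m, angles in degrees, forces in N, time in s.
With the tool pointing down it reaches from about 0.4 to 0.825 m from the base axis. Payload 7 kg.
Tool frame: the origin (TCP) lies at the very end of the fingers, on their centre line; the grasp point (between the pads) lies 19 mm behind it (ctrl.tcp_to_grasp is the distance from the TCP to the grasp point, in m); z points along the fingers, x is the direction in which the jaws open and shut, and the axes are right-handed (so a half turn about z gives the same grasp; the last joint's range is limited). The gripper opens to 88 mm and grips with 3 to 60 N. Pads are 19 mm wide; open, the fingers measure 130 mm over their backs; the gripper's body (78 mm by 193 mm) begins 47 mm behind the grasp point.
Start: joints at [-56.717, 20.546, 0.682, 0, -70.136, -16.507], TCP at [0.195, -0.646, 0.227] pointing down, gripper open.
Joint ranges: [-176.03, 176.03], [-82.01, 121.73], [-58.28, 71.71], [-173.87, 95.51], [-174.79, -0.11], [-173.66, 173.66]. Speed limits (degrees/s): [136.94, 136.94, 172.46, 180, 180, 180].

### API

Orientations are given as [roll, pitch, yaw] about the fixed x, y, z axes, in that order (R = Rz(yaw) Ry(pitch) Rx(roll)).
In Python, from plant import sensors, vision, ticket, ctrl gives the robot as it stands. The module is installed in compiled form; this text tells all that it offers.
- The arm moves only by the tool drive_tool, never from a script. Its argument "moves" is a list of rows, each a list of 6 numbers: the shift along the tool's x, y, z in units of 0.15 m (1.0 is 0.15 m), then the turn, a rotation vector about the tool's x, y, z in units of 60 degrees (1.0 is 60 degrees). In form: [[dx, dy, dz, rx, ry, rz], ...]. A call has 1 to 8 rows; each row is the pose to reach, as a shift and turn from the pose measured when the call began, along the tool's axes at that moment; what a row does not reach only later rows make up. A row lasts 1/10 s, in which the tool goes at most 50 mm and 8.59 degrees, less where a joint would pass 70% of its speed; a pose out of reach is approached as far as the arm can. A call with a number of a shift or a turn outside -1 to 1 is refused whole. A call with a gripper value outside its range is refused whole. "fingers" is the opening, from -1 (shut) to 1 (fully open), set as the call begins (left out, the last holds). The fingers move at their own pace and stop on an object; the grip force is fixed at half the most. Time passes only in rows, so rows that repeat a pose let the fingers close. It gives the time, the measured TCP pose, the force and the opening at its end, in the units of the state.
- sensors.get_obs(): the state, without advancing time (a new reading comes with each control period).
- vision.snapshot(name): name is "side" or "top"; returns a dict with "pixels" (384x512x3 uint8, red, green, blue), "fx", "fy", "cx", "cy" (pixels), "k1" (the pictures are not rectified: a ray, as slopes to the right and down, at radius r is drawn at 1 + k1 r^2 times it, then the intrinsics apply), "R" (3x3) and "t" (3): a world point X has camera coordinates R X + t. Camera axes: x right, y down, z forward; pixel columns grow to the right and rows downward; lengths in m; the calibration is good to about 2 mm. A picture is of the moment at which its call begins. There is no depth.
- ticket.close_job(): hands the job in, once; it reports no verdict.
The state is a dict: "clock": time; "joint_pos": joint angles; "qvel": joint speeds; "tau": joint torques, N m; "tool_pos": TCP position; "orientation": TCP orientation; "force": force on the tool from outside, world axes, zero at the start; "moment": the same for the moment, N m; "opening": finger opening in m.
Only numpy, scipy, OpenCV 4.12 (cv2) and the standard library are available. Lean on these libraries where they do the work, as an engineer would, in place of code of your own. Each camera call takes 0.05 s, during which the arm holds its last target.

## Working session

There is one attempt and no reset: what is moved stays moved. The work goes in short steps, Python scripts to look and compute and a tool call to move; the robot and the scene stay as the last step left them, time stands still between calls to the robot, and variables do not carry over. Pictures are saved under pics/ and viewed, and the job is handed in when it is done.

Besides the shell and the picture viewer there is one more tool, called after ">>>" in YAML: its name, and indented under it one key for each argument. drive_tool: Moves the arm, as the interface text tells. Shifts and turns lie within -1 to 1; 1 stands for 0.15 m of shift or 60 degrees of turn. Its arguments: {"type":"object","properties":{"moves":{"type":"array"},"fingers":{"type":"number"}},"required":["moves"]}

```bash
mkdir -p pics; python3 - <<'E'
from plant import sensors, vision, ctrl
import cv2,json,numpy as np
print(sensors.get_obs())
print(ctrl.tcp_to_grasp)
for n in ("side","top"):
    s=vision.snapshot(n)
    cv2.imwrite(f"pics/{n}0.png",s["pixels"][:,:,::-1])
    np.savez(f"{n}0.npz",**s)
    print(n,s["fx"],s["fy"],s["cx"],s["cy"],s["k1"],np.array(s["R"]).round(3).tolist(),s["t"], -np.array(s["R"]).T@s["t"])
E
```

```text
{'clock': 0.0, 'joint_pos': array([-5.67155781e+01,  2.05923150e+01,  6.33088083e-01, -2.13750798e-02,
       -7.01343182e+01, -1.65065749e+01]), 'qvel': array([-0.00953403, -0.14243349, -0.04668113, -0.03239102, -0.07989789,
        0.07612085]), 'tau': array([-1.72493870e-03, -5.82717276e+01,  2.93054259e+01,  6.99711174e+00,
        6.94550079e-03, -1.78028963e-04]), 'tool_pos': array([ 0.19468324, -0.6458035 ,  0.22560359]), 'orientation': array([-1.79992684e+02, -9.53995251e-02,  1.06770561e+02]), 'force': array([-0.16015254,  0.64389111,  0.15909152]), 'moment': array([ 0.01132663,  0.01689289, -0.01118256]), 'opening': 0.08759143834982626}
0.0188
side 496.79345810324253 496.79345810324253 268.3272873669829 194.26868554548253 -0.009727856727436925 [[-0.997, -0.08, 0.006], [-0.059, 0.691, -0.721], [0.053, -0.719, -0.693]] [0.46992863 0.1518309  1.1720284 ] [0.41474525 0.77506241 0.91913043]
top 353.2482557093541 353.2482557093541 256.9533475264857 184.97082841803214 -0.05546061012051287 [[0.005, -1.0, 0.025], [-0.993, -0.008, -0.121], [0.122, -0.025, -0.992]] [-0.05113473  0.5207727   0.99706996] [ 0.39599919 -0.02252695  1.05387126]
```

View pics/side0.png

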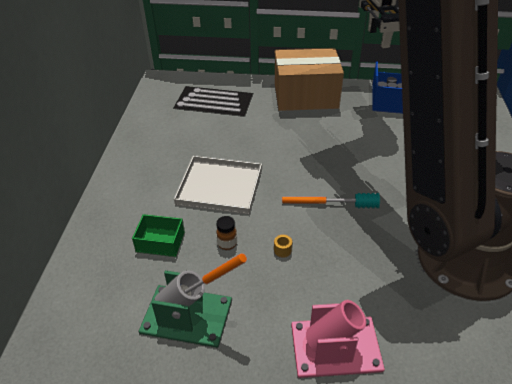

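View pics/top0.png

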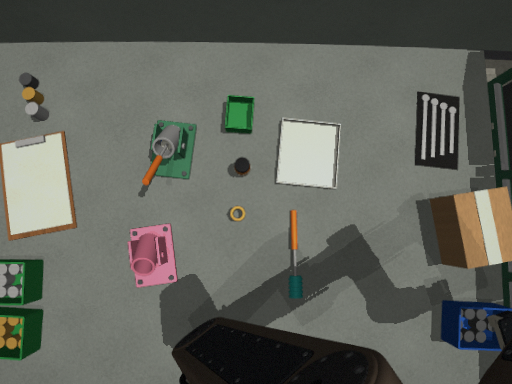

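```bash
python3 - <<'E'
import cv2
a=cv2.imread("pics/side0.png")[235:350,125:265]; cv2.imwrite("pics/side0c.png",cv2.resize(a,None,fx=5,fy=5,interpolation=cv2.INTER_CUBIC))
a=cv2.imread("pics/top0.png")[85:215,115:350]; cv2.imwrite("pics/top0c.png",cv2.resize(a,None,fx=3.4,fy=3.4,interpolation=cv2.INTER_CUBIC))
a=cv2.imread("pics/top0.png")[110:205,130:205]; cv2.imwrite("pics/top0d.png",cv2.resize(a,None,fx=6,fy=6,interpolation=cv2.INTER_CUBIC))
E
```

```text
(no output)
```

View pics/side0c.png

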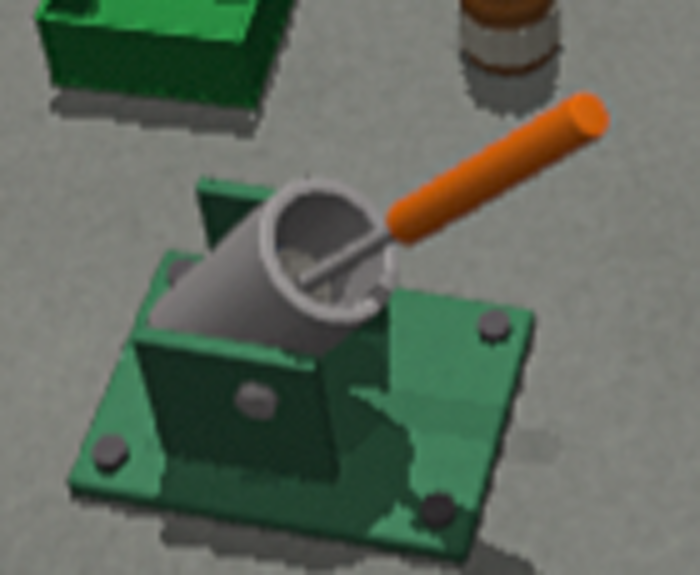

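View pics/top0d.png

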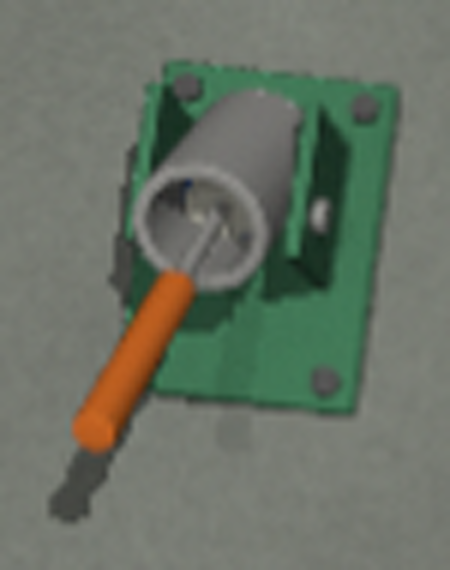

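View pics/top0c.png

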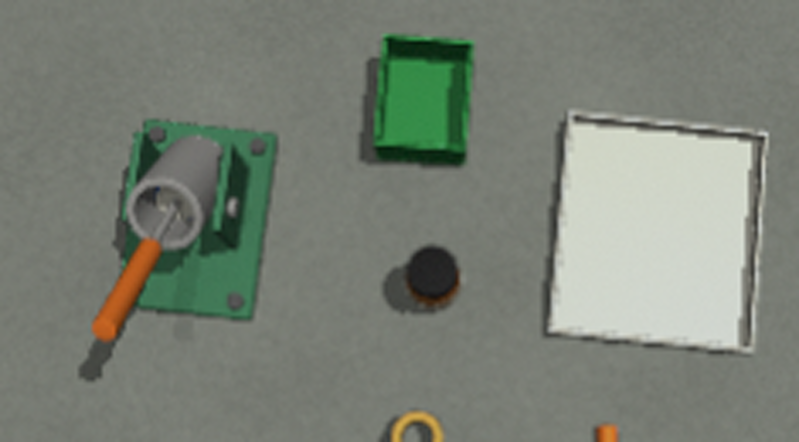

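```bash
cat > h.py <<'E'
import numpy as np,cv2
from scipy.optimize import least_squares
from scipy.spatial.transform import Rotation as Ro
C={n:dict(np.load(f"{n}0.npz")) for n in("side","top")}
def proj(n,X):
    c=C[n];X=np.atleast_2d(X);p=X@c["R"].T+c["t"];s=p[:,:2]/p[:,2:]
    s=s*(1+c["k1"]*(s**2).sum(1,keepdims=True))
    return s*[c["fx"],c["fy"]]+[c["cx"],c["cy"]]
def ray(n,uv):
    c=C[n];d=(np.array(uv,float)-[c["cx"],c["cy"]])/[c["fx"],c["fy"]];s=d.copy()
    for _ in range(20): s=d/(1+c["k1"]*(s@s))
    return -c["R"].T@c["t"], c["R"].T@np.array([s[0],s[1],1.])
def onz(n,uv,z):
    o,d=ray(n,uv);return o+d*(z-o[2])/d[2]
def tri(uvs,uvt,x0=(0.6,0.2,0.1)):
    r=least_squares(lambda X:np.r_[proj("side",X)[0]-uvs,proj("top",X)[0]-uvt],x0);return r.x,r.fun
def sc(u,s,o): return (np.array(u,float)+.5)/s-.5+np.array(o)
E
cat > fit.py <<'E'
from h import *
T=lambda u:sc(u,6,(130,110)); S=lambda u:sc(u,5,(125,235))
q=[(.085,.06),(.085,-.06),(-.085,-.06),(-.085,.06)] # local
top={0:(165,62),1:(398,88),2:(355,412)}
# side: robot to right(=-x), far from camera = -y
side={0:(72,487),1:(170,255),2:(533,315),3:(465,557)}
def pts(p,loc):
    c,s=np.cos(p[2]),np.sin(p[2]);return np.array([[p[0]+c*x-s*y,p[1]+s*x+c*y,z] for x,y,z in loc])
loc=[(x,y,.012) for x,y in q]
def f(p):
    P=pts(p,loc);r=[]
    for i,u in top.items(): r+=list(proj("top",P[i])[0]-T(u))
    for i,u in side.items(): r+=list(proj("side",P[i])[0]-S(u))
    return np.array(r)
r=least_squares(f,[.65,.25,0]);p=r.x
print("stand",p[:2],np.degrees(p[2]),r.fun.round(1))
c,s=np.cos(p[2]),np.sin(p[2])
B=pts(p,[(.035,0,.038)])[0]
a=np.radians(35);ax=np.array([-c*np.sin(a),-s*np.sin(a),np.cos(a)])
print("barrel",B,"axis",ax,"mouth",B+.1*ax)
g={"top":[(97,432),(180,282)],"side":[(590,117),(400,225)]}
E1,e=tri(S(g["side"][0]),T(g["top"][0]));print("end",E1,e.round(1))
H,e=tri(S(g["side"][1]),T(g["top"][1]));print("hstart",H,e.round(1),np.linalg.norm(E1-H))
# constrained: line fit length .115
def fb(v):
    E=v[:3];d=np.array([np.sin(v[3])*np.cos(v[4]),np.sin(v[3])*np.sin(v[4]),np.cos(v[3])]);Hh=E-.115*d
    tip=E-.25*d; loc=tip-B; out=[]
    for n,F in(("top",T),("side",S)):
        out+=list(proj(n,E)[0]-F(g[n][0]))+list(proj(n,Hh)[0]-F(g[n][1]))
    tz=loc@ax  # lowest rim of tip touches floor
    tilt=np.arccos(np.clip(d@ax,-1,1)); out.append((tz-.02*np.sin(tilt))/.002)
    rad=np.linalg.norm(loc-tz*ax); out.append(max(0,rad-.006)/.001)
    return np.array(out)
r=least_squares(fb,[*E1,np.radians(41),np.pi]);v=r.x
d=np.array([np.sin(v[3])*np.cos(v[4]),np.sin(v[3])*np.sin(v[4]),np.cos(v[3])])
print("brush end",v[:3],"d",d,"lean",np.degrees(v[3]),"az",np.degrees(v[4]),"tilt",np.degrees(np.arccos(d@ax)),r.fun.round(2))
tip=v[:3]-.25*d;l=tip-B;print("tip",tip,"axial",l@ax,"rad",l-(l@ax)*ax)
np.savez("fit.npz",stand=p,B=B,ax=ax,E=v[:3],d=d)
# overlay
for n in("side","top"):
    im=cv2.resize(cv2.imread(f"pics/{n}0.png"),None,fx=4,fy=4,interpolation=cv2.INTER_CUBIC)
    def dr(P,col):
        u=((proj(n,P)+.5)*4-.5); cv2.polylines(im,[np.round(u).astype(int)],False,col,1)
    L=pts(p,loc);dr(np.vstack([L,L[:1]]),(255,255,0))
    e1=np.cross(ax,[0,1,0]);e1/=np.linalg.norm(e1);e2=np.cross(ax,e1);t=np.linspace(0,2*np.pi,50)[:,None]
    for R_ in(.024,.031): dr(B+.1*ax+R_*(np.cos(t)*e1+np.sin(t)*e2),(0,255,255))
    dr(np.array([tip,v[:3]]),(255,0,0))
    f1=np.cross(d,[0,1,0]);f1/=np.linalg.norm(f1);f2=np.cross(d,f1)
    for zz in(.135,.25):dr(tip+zz*d+.009*(np.cos(t)*f1+np.sin(t)*f2),(255,0,255))
    dr(tip+.06*d+.02*(np.cos(t)*f1+np.sin(t)*f2),(255,0,255))
    x0,y0=(125,235) if n=="side" else (130,110)
    w,h=(140,115) if n=="side" else (75,95)
    cv2.imwrite(f"pics/ov_{n}.png",im[y0*4:(y0+h)*4,x0*4:(x0+w)*4])
E
python3 fit.py
```

```text
stand [0.62844499 0.20983829] -6.123761044703181 [-1.4  0.3 -1.1  0.3 -1.6  1.5 -1.6 -0.7 -1.1 -1.7  1.  -1.4  0.4 -0.3]
barrel [0.66324528 0.20610462 0.038     ] axis [-0.57030349  0.06118708  0.81915204] mouth [0.60621493 0.21222333 0.1199152 ]
end [0.50207205 0.22029364 0.22286683] [-0.5 -0.1 -0.   0.7]
hstart [0.57934586 0.21147667 0.13813735] [-0.5 -0.1  0.   0.8] 0.11501332714475439
brush end [0.5014053  0.22120212 0.22651552] d [-0.66561536  0.07239931  0.74277488] lean 42.031667486569525 az 173.79231418480848 tilt 7.031860303595282 [-0.85  0.77 -0.83  1.05 -0.27 -0.95 -0.07 -0.39 -1.46  0.13]
tip [0.66780914 0.20310229 0.0408218 ] axial -0.00047501394119871764 rad [ 0.00429297 -0.00297327  0.0032109 ]
```

View pics/ov_side.png

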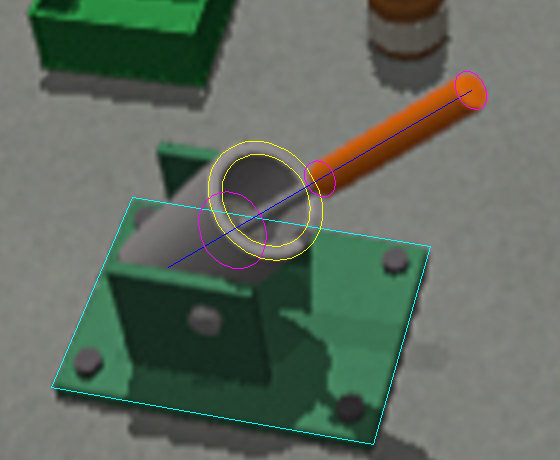

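View pics/ov_top.png

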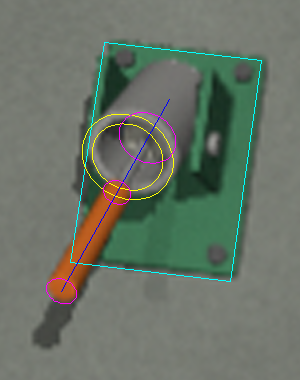

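```bash
cat > go.py <<'E'
from h import *
from plant import sensors
import sys
def mat(z,x):
    z=np.array(z,float);z/=np.linalg.norm(z);x=np.array(x,float);x-=x@z*z;x/=np.linalg.norm(x)
    return np.column_stack([x,np.cross(z,x),z])
def cur():
    o=sensors.get_obs();return o["tool_pos"],Ro.from_euler("xyz",o["orientation"],degrees=True).as_matrix(),o
def rel(p,R,frac=1):
    P,Rc,o=cur();s=Rc.T@(np.array(p)-P)/.15;w=np.degrees(Ro.from_matrix(Rc.T@R).as_rotvec())/60
    print("row",np.r_[s,w].round(3).tolist(),"joints",o["joint_pos"].round(1).tolist());return np.r_[s,w]
E
python3 - <<'E'
from go import *
T=lambda u:sc(u,3.4,(115,85))
for u in [(570,110),(768,132),(752,352),(547,333)]: print(onz("top",T(u),.022).round(3))
for u in [(195,158),(262,165),(247,212),(178,205)]: print(onz("side",u,.022).round(3))
f=np.load("fit.npz");d=f["d"];tip=f["E"]-.25*d
h=d*[1,1,0];h/=np.linalg.norm(h)   # toward robot
a=np.radians(30); z=h*np.sin(a)-np.array([0,0,1])*np.cos(a)
R=mat(z,np.cross([0,0,1],h)); 
if R[1,0]>0: R=mat(z,-R[:,0])
G=tip+.2*d; TCP=G+.0188*z; pre=TCP-.10*z
print("R",R.round(3).tolist(),Ro.from_matrix(R).as_euler("xyz",degrees=True)); print("G",G,"TCP",TCP,"pre",pre)
np.savez("grasp.npz",R=R,TCP=TCP,pre=pre)
rel(pre,R)
E
```

```text
[ 0.73  -0.124  0.022]
[ 0.713 -0.301  0.022]
[ 0.515 -0.282  0.022]
[ 0.53  -0.103  0.022]
[ 0.701 -0.285  0.022]
[ 0.511 -0.271  0.022]
[ 0.532 -0.087  0.022]
[ 0.71  -0.096  0.022]
R [[-0.108, -0.861, -0.497], [-0.994, 0.094, 0.054], [-0.0, 0.5, -0.866]] [150.           0.         -96.20768582]
G [0.53468607 0.21758215 0.18937677] TCP [0.52534119 0.2185986  0.17309549] pre [0.57504801 0.21319196 0.25969803]
row [4.752, 4.081, -0.22, -0.136, 0.679, -2.537] joints [-56.7, 20.6, 0.6, -0.0, -70.1, -16.5]
```

>>> drive_tool:
  moves:
    - [0.25,0.5,-0.8,0,0,-0.2]
    - [0.5,1,-0.8,0,0,-0.5]
    - [0.5,1,-0.8,0,0,-1]
    - [0.5,1,-0.8,0,0,-1]
    - [0.5,1,-0.8,0,0,-1]
    - [0.5,1,-0.8,0,0,-1]
    - [0.5,1,-0.8,0,0,-1]
  fingers: 1

```text
clock: 0.8
tool_pos: [0.3174, -0.5302, 0.3459]
orientation: [179.9, -0.0, 167.2]
force: [0.1, -0.1, 0.2]
opening: 0.0874
```

```bash
cat > nx.py <<'E'
from go import *
import sys
g=np.load("grasp.npz");P,Rc,o=cur();print(P.round(3),o["orientation"].round(1),o["force"].round(1),o["opening"],o["clock"])
p=[float(v) for v in sys.argv[1:4]] if len(sys.argv)>3 else g["pre"]
rel(p,g["R"])
E
python3 nx.py .45 -.3 .35
```

```text
[ 0.317 -0.53   0.346] [179.9  -0.  167.2] [ 0.1 -0.1  0.2] 0.08739908294339485 0.8
row [-0.522, 1.693, -0.025, -0.373, 0.421, -1.569] joints [-41.0, 12.4, 4.6, -0.1, -82.3, 28.3]
```

>>> drive_tool:
  moves:
    - [-0.1,0.35,0,-0.05,0.05,-0.2]
    - [-0.2,0.7,0,-0.1,0.1,-0.4]
    - [-0.3,1,0,-0.22,0.25,-0.94]
    - [-0.3,1,0,-0.22,0.25,-0.94]
    - [-0.3,1,0,-0.22,0.25,-0.94]
    - [-0.3,1,0,-0.22,0.25,-0.94]
    - [-0.3,1,0,-0.22,0.25,-0.94]

```text
clock: 1.5
tool_pos: [0.3946, -0.3938, 0.3457]
orientation: [161.7, -6.4, -134.5]
force: [-0.2, 0.0, 0.4]
opening: 0.0877
```

```bash
python3 nx.py .54 -.15 .35
```

```text
[ 0.395 -0.394  0.346] [ 161.7   -6.4 -134.5] [-0.2  0.   0.4] 0.08768384781880363 1.5
row [-1.823, 0.5, -0.082, -0.152, 0.167, -0.625] joints [-25.0, 18.5, 10.3, -0.3, -101.2, 69.4]
```

>>> drive_tool:
  moves:
    - [-0.3,0.1,0,-0.05,0.05,-0.2]
    - [-0.6,0.2,0,-0.1,0.1,-0.4]
    - [-1,0.3,0,-0.15,0.17,-0.63]
    - [-1,0.3,0,-0.15,0.17,-0.63]
    - [-1,0.3,0,-0.15,0.17,-0.63]

```text
clock: 2.0
tool_pos: [0.4712, -0.2541, 0.3418]
orientation: [149.9, 0.1, -95.4]
force: [-0.7, -0.4, 0.2]
opening: 0.0876
```

```bash
python3 nx.py .56 0 .34
```

```text
[ 0.471 -0.254  0.342] [ 1.499e+02  1.000e-01 -9.540e+01] [-0.7 -0.4  0.2] 0.08758230870660316 2.0
row [-1.742, -0.38, -0.204, 0.002, -0.006, 0.013] joints [-6.8, 22.7, 11.8, 0.7, -109.2, 91.6]
```

>>> drive_tool:
  moves:
    - [-0.33,-0.1,0,0,0,0.01]
    - [-0.66,-0.2,0,0,0,0.01]
    - [-1,-0.3,0,0,0,0.01]
    - [-1,-0.3,0,0,0,0.01]

```text
clock: 2.4
tool_pos: [0.525, -0.1041, 0.3177]
orientation: [149.8, -0.2, -95.7]
force: [-0.5, -0.8, 0.4]
opening: 0.0875
```

>>> drive_tool:
  moves:
    - [-0.33,-0.1,0,0,0,0]
    - [-0.66,-0.2,0,0,0,0]
    - [-1,-0.3,0,0,0,0]
    - [-1,-0.3,0,0,0,0]

```text
clock: 2.8
tool_pos: [0.5791, 0.0456, 0.2925]
orientation: [149.6, -0.1, -95.5]
force: [0.4, -0.5, 0.5]
opening: 0.0876
```

```bash
python3 nx.py
```

```text
[0.579 0.046 0.292] [ 1.496e+02 -1.000e-01 -9.550e+01] [ 0.4 -0.5  0.5] 0.08764086124989527 2.8
row [-1.11, 0.006, 0.254, 0.006, -0.008, 0.009] joints [16.2, 29.2, 20.8, -11.3, -109.8, 67.1]
```

>>> drive_tool:
  moves:
    - [-0.33,0,0,0,0,0.01]
    - [-0.66,0,0,0,0,0.01]
    - [-1,0,0,0,-0.01,0.01]
    - [-1,0,0,0,-0.01,0.01]
    - [-1,0,0,0,-0.01,0.01]

```text
clock: 3.3
tool_pos: [0.5932, 0.196, 0.2913]
orientation: [149.6, 0.0, -96.2]
force: [-0.6, 0.4, -0.1]
opening: 0.0877
```

```bash
python3 nx.py; python3 - <<'E'
from plant import vision
import cv2
for n in("side","top"):
    a=vision.snapshot(n)["pixels"][:,:,::-1]
    a=a[200:350,110:290] if n=="side" else a[80:220,100:250]
    cv2.imwrite(f"pics/{n}1.png",cv2.resize(a,None,fx=4,fy=4,interpolation=cv2.INTER_CUBIC))
E
```

```text
[0.593 0.196 0.291] [149.6   0.  -96.2] [-0.6  0.4 -0.1] 0.0877198739361574 3.3
row [-0.101, 0.007, 0.249, 0.007, 0.0, 0.001] joints [25.8, 32.5, 28.3, -16.8, -111.5, 55.4]
```

View pics/side1.png

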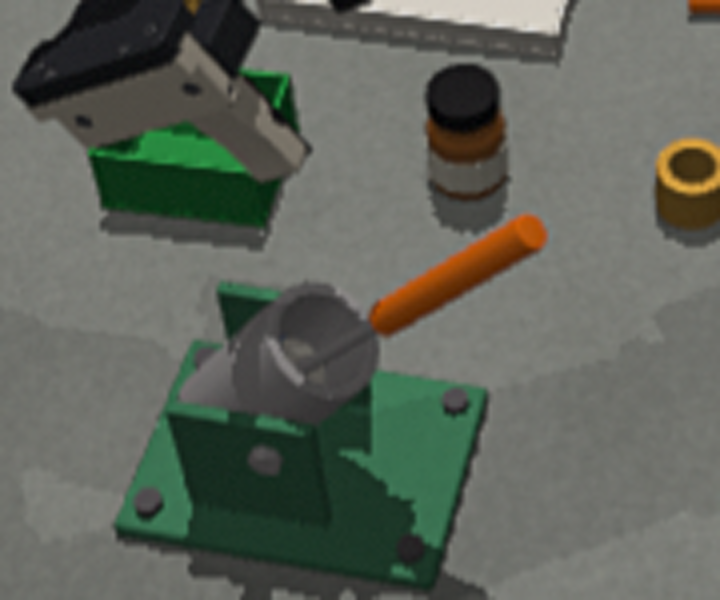

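View pics/top1.png

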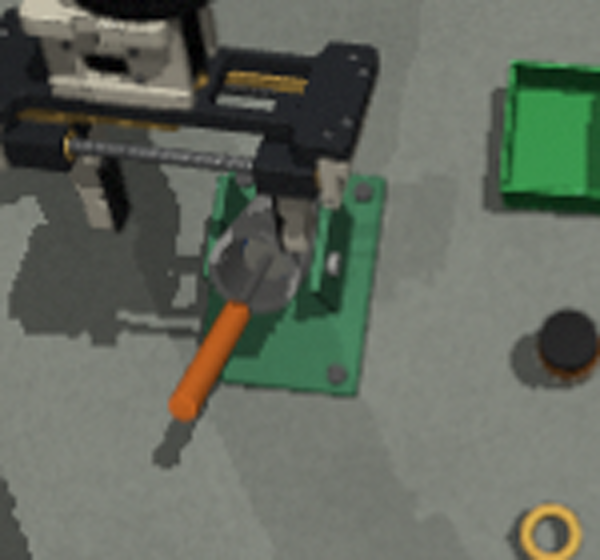

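>>> drive_tool:
  moves:
    - [-0.1,0,0.1,0,0,0]
    - [-0.1,0,0.3,0,0,0]
    - [-0.1,0,0.5,0,0,0]
    - [-0.1,0.01,0.7,0,0,0]
    - [-0.1,0.01,0.92,0,0,0]
    - [-0.1,0.01,0.92,0,0,0]
    - [-0.1,0.01,0.92,0,0,0]

```text
clock: 4.1
tool_pos: [0.5246, 0.2152, 0.1743]
orientation: [149.6, -0.0, -96.4]
force: [1.3, 0.1, 0.7]
opening: 0.0876
```

```bash
cat > snap.py <<'E'
import sys
from plant import vision
import cv2
k=sys.argv[1]
for n in("side","top"):
    a=vision.snapshot(n)["pixels"][:,:,::-1]
    cv2.imwrite(f"pics/{n}{k}_full.png",a)
    a=a[200:350,110:290] if n=="side" else a[80:220,100:250]
    cv2.imwrite(f"pics/{n}{k}.png",cv2.resize(a,None,fx=4,fy=4,interpolation=cv2.INTER_CUBIC))
E
python3 snap.py 2; python3 nx.py .52534119 .2185986  .17309549
```

```text
[0.526 0.216 0.175] [ 1.497e+02  1.000e-01 -9.640e+01] [-0.9 -0.2 -0.1] 0.08756734705225451 4.2
row [-0.017, -0.003, 0.014, 0.005, 0.002, -0.002] joints [29.5, 30.4, 9.8, -17.3, -94.5, 56.6]
```

View pics/side2.png

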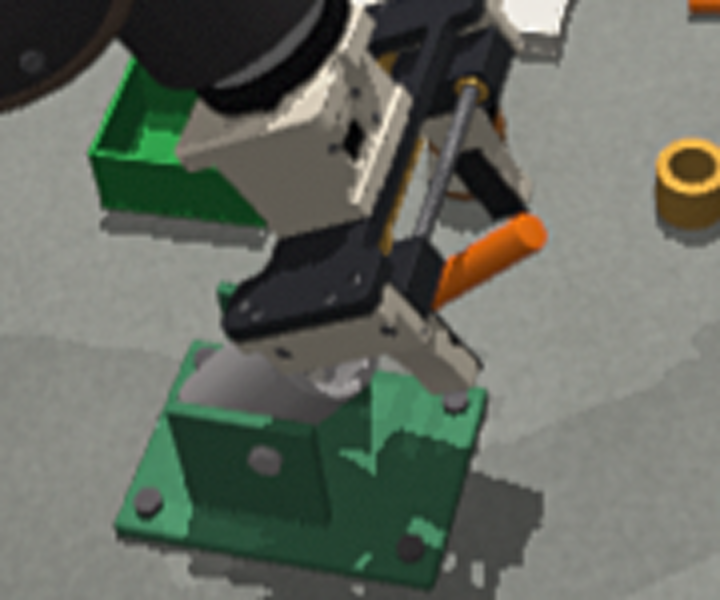

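View pics/top2.png

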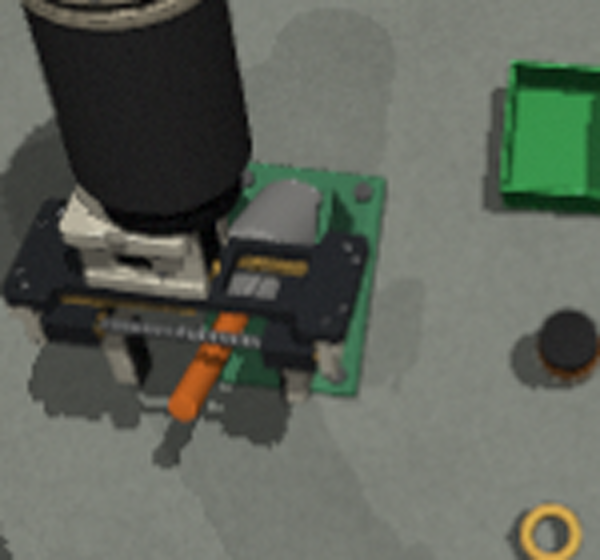

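>>> drive_tool:
  moves:
    - [-0.02,0,0.01,0,0,0]
    - [-0.02,0,0.01,0,0,0]
    - [-0.02,0,0.01,0,0,0]
    - [-0.02,0,0.01,0,0,0]
    - [-0.02,0,0.01,0,0,0]
    - [-0.02,0,0.01,0,0,0]
    - [-0.02,0,0.01,0,0,0]
    - [-0.02,0,0.01,0,0,0]
  fingers: -1

```text
clock: 5.0
tool_pos: [0.5253, 0.2191, 0.1738]
orientation: [149.7, 0.1, -96.4]
force: [-0.4, 0.6, 0.3]
opening: 0.0291
```

```bash
python3 snap.py 3; python3 nx.py .52534119 .2185986  .17309549
```

```text
[0.525 0.219 0.174] [ 1.497e+02  1.000e-01 -9.640e+01] [0.3 0.1 0.2] 0.02118031110861536 5.1
row [0.003, -0.003, 0.003, 0.005, 0.002, -0.002] joints [29.7, 30.5, 9.8, -17.4, -94.4, 56.5]
```

View pics/side3.png

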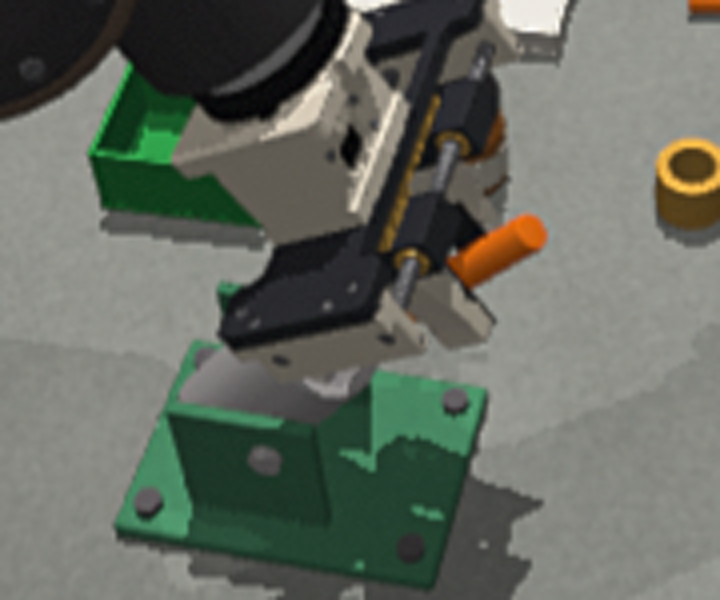

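View pics/top3.png

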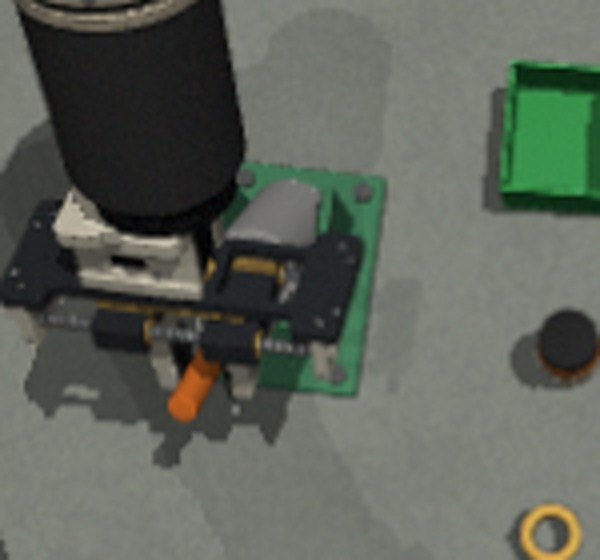

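Almost shut; hold a bit longer.

>>> drive_tool:
  moves:
    - [0,0,0,0,0,0]
    - [0,0,0,0,0,0]
    - [0,0,0,0,0,0]

```text
clock: 5.4
tool_pos: [0.5253, 0.2191, 0.1738]
orientation: [149.7, 0.1, -96.4]
force: [-0.7, -0.0, -0.2]
opening: 0.0168
```

```bash
python3 - <<'E'
from go import *
f=np.load("fit.npz");d=f["d"];ax=f["ax"]
P,R,o=cur();print(P,o["orientation"],o["force"].round(1),o["moment"].round(2),o["opening"])
G=P-.0188*R[:,2];print("G",G,"err from brush line",(G-f["E"])-((G-f["E"])@d)*d, "s",.25+(G-f["E"])@d)
print("bore axis in tool",(R.T@ax).round(3),"40mm row",(R.T@ax*.04/.15).round(3), "d in tool",(R.T@d).round(3))
# align rotation: rotate brush about tip from d to ax
tip=f["E"]-.25*d
w=np.cross(d,ax);ang=np.arcsin(np.linalg.norm(w));w/=np.linalg.norm(w)
Q=Ro.from_rotvec(w*ang).as_matrix()
# also centre tip on axis while lifting nothing
for name,tgt in(("align, tip->B",f["B"]),("align tip->B+40",f["B"]+.04*ax)):
    print(name);rel(tgt+Q@(P-tip),Q@R)
E
```

```text
[0.52528368 0.21906973 0.17376733] [ 1.49726319e+02  7.13277751e-02 -9.63682711e+01] [-0.7 -0.  -0.2] [-0.25 -1.48  0.03] 0.01684530415835069
G [0.53470062 0.21799839 0.19000351] err from brush line [0.00033802 0.00038106 0.00026577] s 0.20048597457383716
bore axis in tool [ 0.001  0.908 -0.418] 40mm row [ 0.     0.242 -0.112] d in tool [ 0.001  0.953 -0.304]
align, tip->B
row [-0.016, -0.026, -0.121, -0.117, -0.0, -0.0] joints [29.7, 30.5, 9.8, -17.4, -94.4, 56.5]
align tip->B+40
row [-0.015, 0.216, -0.233, -0.117, -0.0, -0.0] joints [29.7, 30.5, 9.8, -17.4, -94.4, 56.5]
```

>>> drive_tool:
  moves:
    - [0,0,-0.02,-0.02,0,0]
    - [0,0,-0.04,-0.04,0,0]
    - [0,-0.01,-0.07,-0.06,0,0]
    - [0,-0.01,-0.07,-0.06,0,0]

```text
clock: 5.8
tool_pos: [0.5325, 0.2181, 0.1814]
orientation: [146.0, 0.0, -96.4]
force: [0.6, 0.9, -1.2]
opening: 0.0171
```

```bash
cat > st.py <<'E'
from go import *
f=np.load("fit.npz");d=f["d"];ax=f["ax"];B=f["B"]
P,R,o=cur();print("F",o["force"].round(1),"M",o["moment"].round(2),"open",round(o["opening"],4),o["clock"],"P",P.round(4),o["orientation"].round(1))
R0=Ro.from_euler("xyz",[149.726319,.0713,-96.36827],degrees=True).as_matrix();P0=np.array([.52528368,.21906973,.17376733])
tip0=f["E"]-.25*d
dd=R@R0.T@d; tip=P+R@R0.T@(tip0-P0); l=tip-B
print("est tip axial mm",(l@ax*1e3).round(1),"lateral",((l-l@ax*ax)*1e3).round(1),"tilt",np.degrees(np.arccos(min(1,dd@ax))).round(2),"d",dd.round(3))
print("bore axis in tool /.15 per 10mm",(R.T@ax*.01/.15).round(4),"world z in tool",R[2].round(3))
E
python3 st.py
```

```text
F [ 0.6  0.9 -1.2] M [-0.27 -1.92  0.06] open 0.0171 5.8 P [0.5325 0.2181 0.1814] [146.    0.  -96.4]
est tip axial mm -0.7 lateral [ 2.6 -3.2  2. ] tilt 3.32 d [-0.616  0.068  0.785]
bore axis in tool /.15 per 10mm [ 0.0002  0.0622 -0.0239] world z in tool [-0.001  0.559 -0.829]
```

>>> drive_tool:
  moves:
    - [0,0,-0.02,-0.02,0,0]
    - [-0.005,0,-0.04,-0.04,0,0]
    - [-0.01,0.0,-0.06,-0.05,0,0]
    - [-0.01,0.0,-0.06,-0.05,0,0]

```text
clock: 6.2
tool_pos: [0.5381, 0.2189, 0.1886]
orientation: [143.0, 0.0, -96.4]
force: [-0.4, 0.5, -0.0]
opening: 0.0171
```

```bash
python3 st.py; python3 snap.py 4
```

```text
F [-0.4  0.5 -0. ] M [-0.31 -2.06 -0.04] open 0.0171 6.2 P [0.5381 0.2189 0.1886] [143.    0.  -96.4]
est tip axial mm 0.8 lateral [ 1.3 -1.6  1. ] tilt 0.31 d [-0.574  0.063  0.816]
bore axis in tool /.15 per 10mm [ 0.0002  0.0634 -0.0206] world z in tool [-0.001  0.602 -0.798]
```

View pics/side4.png

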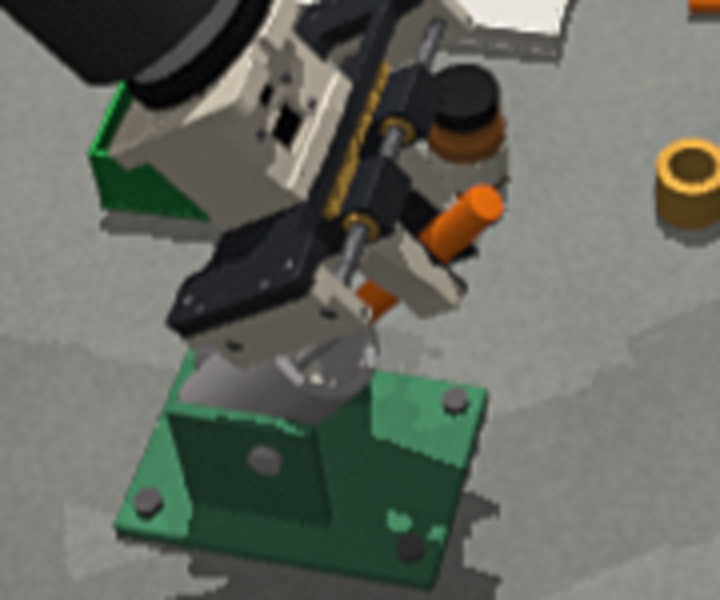

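>>> drive_tool:
  moves:
    - [0,-0.007,0.003,0,0,0]
    - [0,-0.013,0.005,0,0,0]
    - [0,-0.013,0.005,0,0,0]

```text
clock: 6.6
tool_pos: [0.5388, 0.2189, 0.187]
orientation: [143.0, 0.0, -96.4]
force: [-0.2, 0.3, -1.5]
opening: 0.0171
```

```bash
python3 st.py
```

```text
F [-0.2  0.3 -1.5] M [-0.28 -2.    0.04] open 0.0171 6.6 P [0.5388 0.2189 0.187 ] [143.    0.  -96.4]
est tip axial mm -0.8 lateral [ 1.2 -1.4  0.9] tilt 0.34 d [-0.575  0.063  0.816]
bore axis in tool /.15 per 10mm [ 0.0001  0.0634 -0.0206] world z in tool [-0.001  0.601 -0.799]
```

>>> drive_tool:
  moves:
    - [0,-0.007,0.003,0,0,0]
    - [0,-0.013,0.005,0,0,0]
    - [0,-0.013,0.005,0,0,0]

```text
clock: 6.9
tool_pos: [0.5395, 0.2188, 0.1854]
orientation: [143.0, 0.0, -96.4]
force: [-1.7, 0.3, 1.5]
opening: 0.0172
```

```bash
python3 st.py
```

```text
F [-1.7  0.3  1.5] M [-0.16 -1.02  0.01] open 0.0172 6.9 P [0.5395 0.2188 0.1854] [143.    0.  -96.4]
est tip axial mm -2.6 lateral [ 0.8 -1.4  0.6] tilt 0.3 d [-0.574  0.063  0.816]
bore axis in tool /.15 per 10mm [ 0.0001  0.0634 -0.0206] world z in tool [-0.001  0.602 -0.798]
```

>>> drive_tool:
  moves:
    - [0,0.06,-0.02,0,0,0]
    - [0,0.13,-0.04,0,0,0]
    - [0,0.19,-0.06,0,0,0]
    - [0,0.255,-0.083,0,0,0]
    - [0,0.255,-0.083,0,0,0]
    - [0,0.255,-0.083,0,0,0]

```text
clock: 7.5
tool_pos: [0.5165, 0.2214, 0.2189]
orientation: [143.0, 0.1, -96.4]
force: [-0.6, 0.1, -1.0]
opening: 0.0171
```

```bash
python3 st.py;python3 snap.py 5
```

```text
F [-0.6  0.1 -1. ] M [-0.34 -2.06  0.01] open 0.0171 7.5 P [0.5165 0.2214 0.2189] [ 1.43e+02  1.00e-01 -9.64e+01]
est tip axial mm 38.1 lateral [ 1.2 -1.1  0.9] tilt 0.34 d [-0.575  0.062  0.816]
bore axis in tool /.15 per 10mm [ 0.0001  0.0634 -0.0206] world z in tool [-0.001  0.601 -0.799]
```

View pics/side5.png

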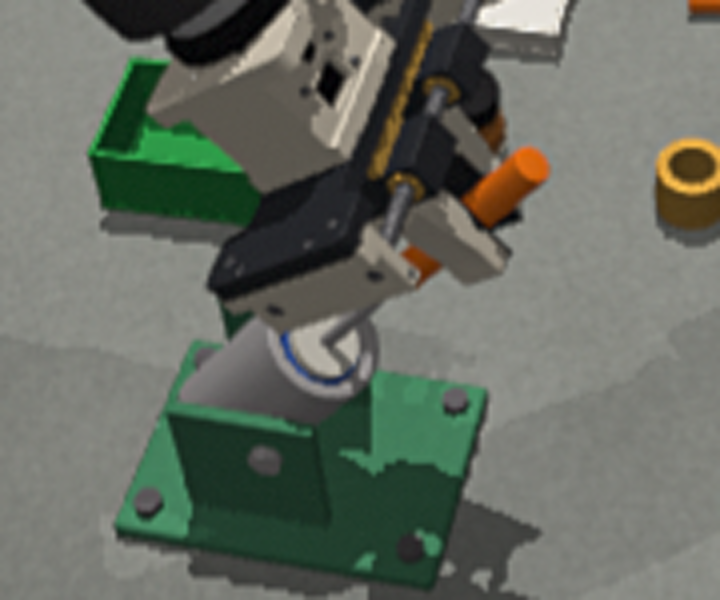

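>>> drive_tool:
  moves:
    - [0,-0.06,0.02,0,0,0]
    - [0,-0.13,0.04,0,0,0]
    - [0,-0.19,0.06,0,0,0]
    - [0,-0.24,0.078,0,0,0]
    - [0,-0.26,0.085,0,0,0]
    - [0,-0.26,0.085,0,0,0]
    - [0,-0.26,0.085,0,0,0]

```text
clock: 8.3
tool_pos: [0.5387, 0.2184, 0.1849]
orientation: [142.8, -0.0, -96.3]
force: [-5.1, 0.5, 5.0]
opening: 0.0169
```

```bash
python3 st.py
```

```text
F [-5.1  0.5  5. ] M [-0.05  0.84  0.01] open 0.0169 8.3 P [0.5387 0.2184 0.1849] [142.8  -0.  -96.3]
est tip axial mm -2.6 lateral [-0.6 -1.7 -0.3] tilt 0.11 d [-0.571  0.063  0.818]
bore axis in tool /.15 per 10mm [ 0.0002  0.0635 -0.0203] world z in tool [ 0.     0.605 -0.796]
```

Firm contact with the bottom (7 N along the bore). Second stroke, ~39 mm.

>>> drive_tool:
  moves:
    - [0,0.06,-0.02,0,0,0]
    - [0,0.13,-0.04,0,0,0]
    - [0,0.19,-0.06,0,0,0]
    - [0,0.248,-0.08,0,0,0]
    - [0,0.248,-0.08,0,0,0]
    - [0,0.248,-0.08,0,0,0]

```text
clock: 8.9
tool_pos: [0.5164, 0.221, 0.2174]
orientation: [142.8, 0.0, -96.3]
force: [0.4, 0.0, -0.8]
opening: 0.0172
```

```bash
python3 st.py; python3 snap.py 6
```

```text
F [ 0.4  0.  -0.8] M [-0.3  -2.07 -0.  ] open 0.0172 8.9 P [0.5164 0.221  0.2174] [142.8   0.  -96.3]
est tip axial mm 36.9 lateral [-0.2 -1.5 -0. ] tilt 0.14 d [-0.572  0.062  0.818]
bore axis in tool /.15 per 10mm [ 0.0001  0.0635 -0.0204] world z in tool [-0.     0.604 -0.797]
```

View pics/side6.png

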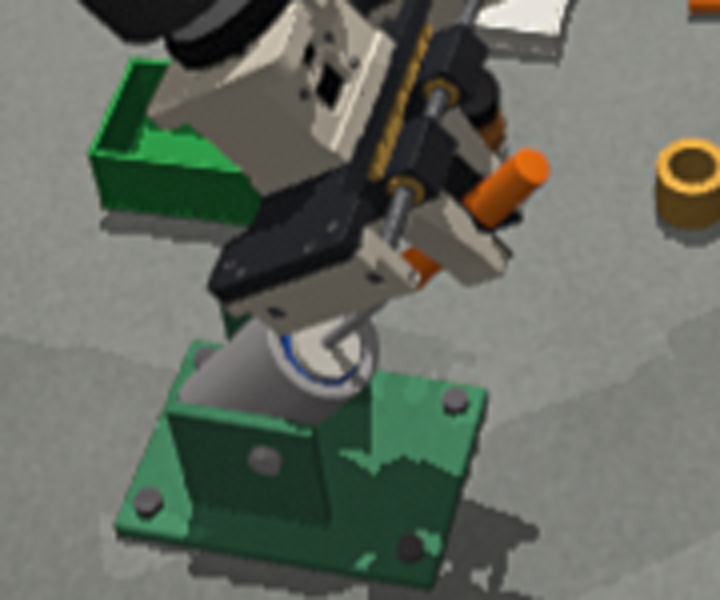

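>>> drive_tool:
  moves:
    - [0,-0.06,0.02,0,0,0]
    - [0,-0.13,0.04,0,0,0]
    - [0,-0.19,0.06,0,0,0]
    - [0,-0.235,0.076,0,0,0]
    - [0,-0.252,0.081,0,0,0]
    - [0,-0.252,0.081,0,0,0]
    - [0,-0.252,0.081,0,0,0]

```text
clock: 9.7
tool_pos: [0.538, 0.2181, 0.1845]
orientation: [142.6, -0.1, -96.3]
force: [-4.8, -0.7, 4.4]
opening: 0.0171
```

```bash
python3 st.py
```

```text
F [-4.8 -0.7  4.4] M [-0.14  0.49  0.03] open 0.0171 9.7 P [0.538  0.2181 0.1845] [ 1.426e+02 -1.000e-01 -9.630e+01]
est tip axial mm -2.6 lateral [-1.7 -2.  -1. ] tilt 0.14 d [-0.569  0.063  0.82 ]
bore axis in tool /.15 per 10mm [ 0.0002  0.0635 -0.0201] world z in tool [ 0.001  0.608 -0.794]
```

>>> drive_tool:
  moves:
    - [-0.005,0.08,-0.026,0,0,0]
    - [-0.008,0.18,-0.058,0,0,0]
    - [-0.008,0.29,-0.094,0,0,0]
    - [-0.008,0.4,-0.128,0,0,0]
    - [-0.008,0.51,-0.163,0,0,0]
    - [-0.008,0.62,-0.198,0,0,0]
    - [-0.008,0.73,-0.233,0,0,0]
    - [-0.008,0.84,-0.268,0,0,0]

```text
clock: 10.5
tool_pos: [0.462, 0.2278, 0.2944]
orientation: [142.6, -0.1, -96.3]
force: [0.6, -0.3, -0.3]
opening: 0.0166
```

```bash
python3 st.py; python3 snap.py 7
```

```text
F [ 0.6 -0.3 -0.3] M [-0.3  -2.05 -0.02] open 0.0166 10.5 P [0.462  0.2278 0.2944] [ 1.426e+02 -1.000e-01 -9.630e+01]
est tip axial mm 131.3 lateral [-1.3 -0.5 -0.9] tilt 0.12 d [-0.569  0.062  0.82 ]
bore axis in tool /.15 per 10mm [ 0.0002  0.0635 -0.0202] world z in tool [ 0.001  0.607 -0.794]
```

View pics/side7.png

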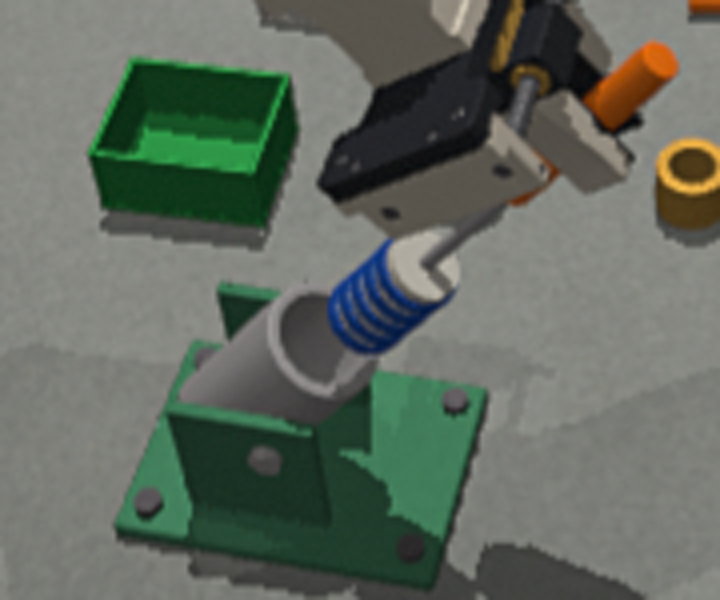

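>>> drive_tool:
  moves:
    - [0,0.15,-0.19,0,0,0]
    - [0,0.3,-0.38,0.1,0,0]
    - [0,0.3,-0.38,0.25,0,0]
    - [0,0.3,-0.38,0.4,0,0]
    - [0,0.3,-0.38,0.55,0,0]
    - [0,0.3,-0.38,0.7,0,0]
    - [0,0.3,-0.38,0.82,0,0]
    - [0,0.3,-0.38,0.92,0,0]

```text
clock: 11.4
tool_pos: [0.4606, 0.2283, 0.3691]
orientation: [-161.7, 0.2, -96.1]
force: [0.7, -1.2, -0.3]
opening: 0.0173
```

```bash
cat > fin.py <<'E'
from go import *
import sys
f=np.load("fit.npz");d=f["d"]
P,R,o=cur()
R0=Ro.from_euler("xyz",[149.726319,.0713,-96.36827],degrees=True).as_matrix();P0=np.array([.52528368,.21906973,.17376733])
M=R@R0.T;dd=M@d;tip=P+M@(f["E"]-.25*d-P0)
print("F",o["force"].round(1),"open",round(o["opening"],4),o["clock"],"qvel",np.abs(o["qvel"]).max().round(2),"P",P.round(3),o["orientation"].round(1))
print("d",dd.round(3),"elev",np.degrees(np.arcsin(dd[2])).round(1),"tip",tip.round(3),"head",(tip+.03*dd).round(3),"end",(tip+.25*dd).round(3))
head=np.array([.62,-.195,.25])
w=np.cross(dd,[dd[0],dd[1],0]);a=np.arcsin(np.linalg.norm(w)/np.linalg.norm(dd[:2]));Q=Ro.from_rotvec(w/np.linalg.norm(w)*a).as_matrix()
rel(head+Q@(P-(tip+.03*dd)),Q@R)
E
python3 fin.py; python3 snap.py 8
```

```text
F [ 0.7 -1.2 -0.3] open 0.0173 11.4 qvel 72.47 P [0.461 0.228 0.369] [-161.7    0.2  -96.1]
d [-0.994  0.106 -0.011] elev -0.6 tip [0.654 0.207 0.389] head [0.624 0.21  0.388] end [0.405 0.234 0.386]
row [2.694, 0.038, 0.936, -0.011, 0.0, 0.0] joints [60.9, -8.3, -23.8, 18.1, -68.0, 17.1]
```

View pics/side8_full.png

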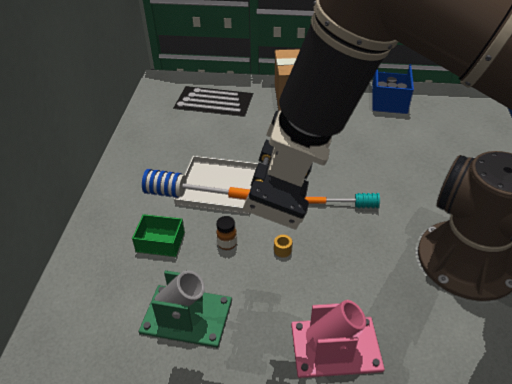

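View pics/top8_full.png

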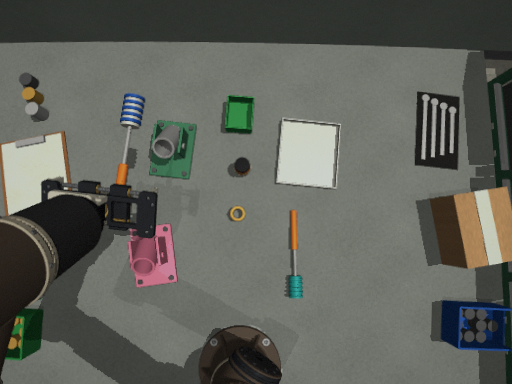

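>>> drive_tool:
  moves:
    - [0.15,0,0,0,0,0]
    - [0.35,0,0,0,0,0]
    - [0.55,0,0,0,0,0]
    - [0.75,0,0,0,0,0]
    - [0.95,0,0,0,0,0]
    - [0.95,0,0,0,0,0]

```text
clock: 12.1
tool_pos: [0.4426, 0.0818, 0.3667]
orientation: [-162.0, -0.1, -96.2]
force: [0.7, -0.3, -0.5]
opening: 0.0169
```

```bash
python3 fin.py
```

```text
F [ 0.7 -0.3 -0.5] open 0.0169 12.1 qvel 3.18 P [0.443 0.082 0.367] [-1.62e+02 -1.00e-01 -9.62e+01]
d [-0.994  0.107 -0.006] elev -0.3 tip [0.636 0.061 0.385] head [0.606 0.064 0.385] end [0.388 0.087 0.384]
row [1.705, 0.015, 0.938, -0.006, 0.0, -0.0] joints [49.1, -17.3, -29.6, 16.0, -68.1, 30.0]
```

>>> drive_tool:
  moves:
    - [0.15,0,0.1,0,0,0]
    - [0.35,0,0.2,0,0,0]
    - [0.55,0,0.2,0,0,0]
    - [0.75,0,0.3,0,0,0]
    - [0.9,0,0.4,0,0,0]
    - [0.9,0,0.4,0,0,0]

```text
clock: 12.7
tool_pos: [0.4457, -0.0567, 0.3077]
orientation: [-162.2, -0.1, -96.4]
force: [-0.3, 0.1, -1.0]
opening: 0.0173
```

```bash
python3 fin.py
```

```text
F [-0.3  0.1 -1. ] open 0.0173 12.7 qvel 4.43 P [ 0.446 -0.057  0.308] [-1.622e+02 -1.000e-01 -9.640e+01]
d [-0.994  0.111 -0.002] elev -0.1 tip [ 0.639 -0.079  0.326] head [ 0.609 -0.075  0.325] end [ 0.391 -0.051  0.325]
row [0.784, 0.002, 0.527, -0.002, 0.0, -0.0] joints [26.8, -17.1, -35.0, 11.5, -57.6, 51.8]
```

>>> drive_tool:
  moves:
    - [0.15,0,0.1,0,0,0]
    - [0.35,0,0.2,0,0,0]
    - [0.55,0,0.3,0,0,0]
    - [0.7,0,0.35,0,0,0]
    - [0.79,0,0.35,0,0,0]
    - [0.79,0,0.35,0,0,0]
    - [0.79,0,0.35,0,0,0]
    - [0.79,0,0.35,0,0,0]

```text
clock: 13.5
tool_pos: [0.4488, -0.1757, 0.2581]
orientation: [-162.2, -0.1, -96.4]
force: [-0.1, 0.5, -0.9]
opening: 0.0171
```

```bash
python3 fin.py; python3 snap.py 9
```

```text
F [-0.1  0.5 -0.9] open 0.0171 13.5 qvel 0.5 P [ 0.449 -0.176  0.258] [-1.622e+02 -1.000e-01 -9.640e+01]
d [-0.994  0.11  -0.002] elev -0.1 tip [ 0.642 -0.198  0.276] head [ 0.612 -0.194  0.276] end [ 0.394 -0.17   0.276]
row [-0.001, 0.005, 0.178, -0.002, 0.0, -0.0] joints [5.1, -10.8, -34.5, 4.7, -49.0, 76.0]
```

View pics/side9_full.png

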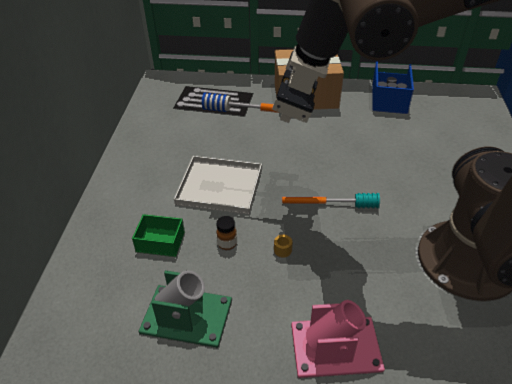

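View pics/top9_full.png

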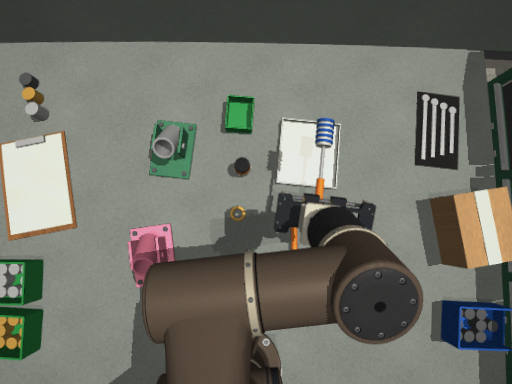

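```bash
python3 - <<'E'
from h import *
ims={n:cv2.imread(f"pics/{n}9_full.png") for n in("side","top")}
cen={}
for n,(x0,y0,x1,y1) in {"side":(185,85,240,120),"top":(305,110,345,155)}.items():
    c=ims[n][y0:y1,x0:x1]; cv2.imwrite(f"pics/{n}9z.png",cv2.resize(c,None,fx=10,fy=10,interpolation=cv2.INTER_CUBIC))
    h=cv2.cvtColor(c,cv2.COLOR_BGR2HSV);m=((h[...,0]>100)&(h[...,0]<130)&(h[...,1]>120));ys,xs=np.nonzero(m)
    cen[n]=((xs.min()+xs.max())/2+x0,(ys.min()+ys.max())/2+y0);print(n,cen[n],m.sum(),xs.min()+x0,xs.max()+x0,ys.min()+y0,ys.max()+y0)
print(tri(cen["side"],cen["top"]))
for n in cen: # predicted
    print(n,proj(n,np.array([[.642,-.198,.276],[.612,-.194,.276],[.508,-.183,.276]])).round(1).tolist())
a={n:dict(np.load(f"{n}0.npz"))["pixels"][:,:,::-1] for n in cen}
for n,bx in {"side":[(215,215,240,252),(272,234,294,257),(132,214,186,256)],"top":[(232,155,252,178),(222,92,256,135)]}.items():
    for x0,y0,x1,y1 in bx:
        s,e,_=0,0,0
        sh,r=cv2.phaseCorrelate(a[n][y0:y1,x0:x1].mean(2).astype(np.float32),ims[n][y0:y1,x0:x1].mean(2).astype(np.float32));print(n,(x0,y0),np.round(sh,2),round(r,2))
E
```

```text
side (np.float64(213.0), np.float64(101.5)) 206 201 225 92 111
top (np.float64(324.5), np.float64(130.0)) 185 316 333 118 142
(array([ 0.61898694, -0.1961265 ,  0.27212285]), array([-0.40156209, -0.09873553,  0.00333041,  0.40759365]))
side [[202.8, 99.1], [215.3, 100.6], [259.5, 105.5]]
top [[325.5, 120.2], [324.0, 132.9], [320.1, 178.0]]
side (215, 215) [0.6  0.21] 1.03
side (272, 234) [-0.64  0.31] 0.39
side (132, 214) [-0.03  0.48] 1.02
top (232, 155) [-0.02 -0.09] 1.03
top (222, 92) [0.08 0.53] 0.99
```

View pics/side9z.png

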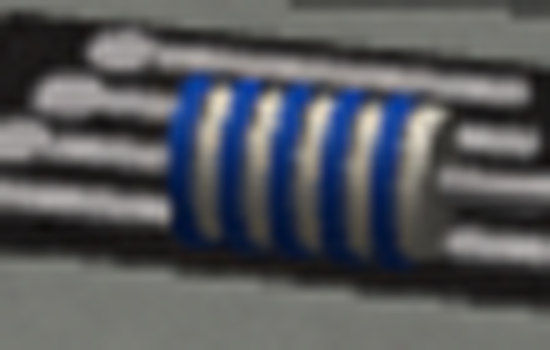

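>>> drive_tool:
  moves:
    - [0,0,0,0,0,0]
    - [0,0,0,0,0,0]
    - [0,0,0,0,0,0]
    - [0,0,0,0,0,0]
    - [0,0,0,0,0,0]

```text
clock: 14.1
tool_pos: [0.4487, -0.1756, 0.2582]
orientation: [-162.2, -0.1, -96.3]
force: [-0.2, 0.1, -1.6]
opening: 0.0171
```

```bash
python3 fin.py; python3 -c "
from plant import ticket
print(ticket.close_job())"
```

```text
F [-0.2  0.1 -1.6] open 0.0171 14.1 qvel 0.09 P [ 0.449 -0.176  0.258] [-1.622e+02 -1.000e-01 -9.630e+01]
d [-0.994  0.109 -0.002] elev -0.1 tip [ 0.642 -0.197  0.276] head [ 0.612 -0.194  0.276] end [ 0.394 -0.17   0.276]
row [0.001, 0.004, 0.179, -0.002, 0.0, -0.0] joints [5.1, -10.8, -34.5, 4.7, -49.0, 76.0]
the job is handed in; nothing more can be done
None
```

I gripped the brush by its orange handle and lined it up with the bore. I then scrubbed two strokes, about 41 mm and 39 mm up, each back down until it pressed on the bottom with about 7 N. I drew the brush right out, turned it level and handed the job in at 14.1 s with the brush held above the white tray.

**Final pose:** The tool pose gives the brush level to about 0.1°, with its axis 0.276 m above the bench. Triangulating the bristle head from both cameras gives (0.619, -0.196, 0.272). That is about 7 mm in x and 4 mm in z from the tool-pose estimate, and still near the tray's centre.

**Holding:** The arm was still, the wrist force was under 2 N, and the grip was steady with the fingers 17 mm open.

**Bystanders:** The jar and bin showed shifts of 0.6 px or less, which is measurement noise. The bushing check was inconclusive: it read a 0.7 px shift, but the match was weak because the arm's shadow fell on it. By eye it is where it started.

**Uncertain points:**
- At the top of each stroke the upper end of the bristles came about level with the barrel mouth. In the pictures they looked just inside.
- The two cameras disagreed by about 1.5 px on the stand. I found the bore's bottom by contact, about 2.5 mm lower than the pictures suggested.

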